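Mount the thread carrier on the winder's splined drive and hold it home

TASK

Get the thread winder loaded: push its blue shutter all the way open by the orange grip, to the stop, so that the drive socket is uncovered. Then lift the green thread carrier from its wooden stand by its square orange head, turn it until the cross-shaped splines of its foot mesh with the cross-shaped well of the socket, and slide it fully home against the spring until its collar sits flush on the socket. Finish while still holding the carrier and pressing it home (the spring would lift it if you let go), and leave the scissors, the red tape measure and the pink spool where they are.

Things in the scene. Friction and masses are not known exactly. Their poses are not given: they have to be found in the camera images.
- winder: thread winder, a pale teal housing fixed to the table, 130 (x) x 200 (y) mm, top face 66 mm above the table; origin under its centre on the table. Its own axes: the socket lies on its centre line at own y = -37.5 mm, and the shutter opens towards own +y. Two grey shutter guides 8 mm wide run along own y at own x = -37 and +37 mm, their tops 76 mm above the table.
- shutter (a joint): opening of the blue shutter in m: 0 closed (centred over the socket), 0.075 fully open at its stop. The shutter is a plate 62 (x) x 60 (y) x 3 mm, its top 75 mm above the table; it slides along the winder's own +y with about 2 N friction and stays where it is left.
- shutter_grip (a point): middle of the top of the shutter's orange grip, 107 mm above the table. The grip is an upright fin at the middle of the shutter plate, 34 mm along the winder's x, 12 mm thick along the winder's y, 32 mm tall above the plate. Axes as the winder's.
- socket (a point): centre of the mouth (top face) of the white drive socket, 70 mm above the table; z up, x and y lie along the two arms of its dark cross-shaped well and turn with it. Socket 52 mm across; the arms are 9 mm wide, 26 mm from end to end, the well 26 mm deep. A brake holds the socket at a random angle; it slips only above about 0.6 Nm.
- plunger (a joint): travel in m of the sprung black pin (7.6 mm diameter) in the middle of the well: 0 up, its top 12 mm below the mouth; 0.010 when the carrier is fully home. It pushes back with about 3 N at 0 and 8 N at 0.010.
- carrier: green thread carrier, 160 g, 124 mm tall; origin at the centre of its lower end, z up, x and y along its splines. Foot: two crossed splines, each 24 mm long, 7 thick, 22 tall, rounded below. Above: steel collar of radius 24 from 22 to 30 mm, spool of radius 21 to 85, flange of radius 25 to 89 mm, then the head. Home, its collar rests on the socket: its origin is 22 mm below socket.
- stand: wooden block 90 x 90 x 40 mm fixed to the table, origin under its centre. The carrier stands in its round hole (30 mm diameter, 28 mm deep) with its collar on the block's top, at any angle.
- scissors: orange-handled scissors lying flat, 145 x 64 x 8 mm, blades to own +x; bystander
- tape: red tape measure, a flat disc 60 mm across, 18 mm high, origin under its centre; bystander
- pink_spool: small pink thread spool standing upright, 44 mm across, 48 mm tall, origin under its centre; bystander
- head (a point): middle of the top of the carrier's orange head, 124 mm above the carrier's origin. The head is 26 x 26 mm square and 35 mm tall, its sides square with the splines (axes as the carrier's): the same shape after every quarter turn.

How it is judged:
By the outcome, as a careful person would: the job done as asked, in the order asked, and still so for the second after the job is handed in, while the arm keeps its last pose, push and grip.
It also fails if it takes over 54 s, if anything falls off the work surface, if the arm or the gripper's body presses on something with over 40 N, if the wrist force passes 120 N, or if a joint passes its speed limit or range.

ROBOT

A 7-joint arm with a two-finger parallel gripper is mounted at the origin on the work surface. World frame = base frame: x ahead of the robot, y to its left, z up, the work surface at z = 0. Lengths are in m, angles in rad, forces in N, time in s.
With the tool pointing down it reaches from about 0.4 to 0.85 m from the base axis. Payload 10.4 kg.
Tool frame: the origin (TCP) lies midway between the tips of the shut fingers; the grasp point (between the pads) lies 19 mm behind it; z points along the fingers, y is the line along which they close (so a half turn about z gives the same grasp; the last joint's range is limited). The gripper opens to 87 mm and grips with 3 to 60 N. Pads are 19 mm wide; open, the fingers measure 117 mm over their backs; the gripper's body (75 mm by 190 mm) begins 51 mm behind the grasp point.
Start: joints at [1.145, 0.332, -0.065, 1.46, 0.022, 1.35, -0.088], TCP at [0.245, -0.575, 0.223] pointing down, gripper open.
Joint ranges: [-2.6, 2.6], [-0.5, 2.12], [-1.47, 1.34], [0.16, 2.42], [-1.27, 4.41], [0.06, 2.06], [-2.6, 2.6]. Speed limits (rad/s): [2.22, 2.22, 2.79, 2.79, 3.14, 3.14, 3.14].

INTERFACE

Orientations are given as a unit quaternion [x, y, z, w].
In Python, from bench import r gives the robot as it stands.
- The arm moves only by the tool arm_command, never from a script. Its argument "moves" is one flat list of numbers, 4 for each row, row after row: the shift along the tool's x, y, z in cm, then the turn about the tool's z in degrees. A call has 1 to 12 rows; each row shifts and turns the commanded pose from where the row before left it, along the tool's axes as they then stand; what a row does not reach is not made up. A row lasts 1/12 s, in which the tool goes at most 41.7 mm and 7.16 degrees, less where a joint would pass 70% of its speed; a pose out of reach is approached as far as the arm can. A call with a gripper value outside its range is refused whole. "fingers" is the opening in per cent of the stroke, from 0 (shut) to 100 (fully open), set as the call begins (left out, the last holds). The fingers move at their own pace and stop on an object; "squeeze" is the grip in N (left out, the last holds). Time passes only in rows, so rows that do not move let the fingers close. It gives the time, the measured TCP pose, the force, the opening and the grip force at its end, in the units of the state.
- r.read_state(): the state, without advancing time (a new reading comes with each control period).
- r.camera(name): name is "side" or "top"; returns the picture (384x512x3 uint8, red, green, blue); there is no depth.
- r.camera_info(name): a dict with "fx", "fy", "cx", "cy" (pixels), "k1" (the pictures are not rectified: a ray, as slopes to the right and down, at radius r is drawn at 1 + k1 r^2 times it, then the intrinsics apply), "origin" and "attitude" of the camera in the world. Camera axes: x right, y up, looking along -z (the intrinsics and any distortion apply to the point x, -y, -z); pixel columns grow to the right and rows downward; lengths in m; the calibration is good to about 2 mm. A picture is of the moment at which its call begins. camera_info takes no time and is no camera call.
- r.close_job(): hands the job in; it is judged then, once.
The state is a dict: "time": time; "joint_positions": joint angles; "joint_vel": joint speeds; "joint_torque": joint torques, N m; "ee_pos": TCP position; "eef_rot": TCP orientation; "ft_force": force on the tool from outside, world axes, zero at the start; "torque": the same for the moment, N m; "width": finger opening in m; "grip_force": force on a finger pad.
Only numpy, scipy, OpenCV 4.12 (cv2) and the standard library are available. Lean on these libraries where they do the work, as an engineer would, in place of code of your own. Each camera call takes 0.05 s, during which the arm holds its last target. There are 200 camera calls.

## Working session

There is one attempt and no reset: what is moved stays moved. The work goes in short steps, Python scripts to look and compute and a tool call to move; the robot and the scene stay as the last step left them, time stands still between calls to the robot, and variables do not carry over. Pictures are saved under pics/ and viewed, at most 10 in all, crops included, and the job is handed in when it is done.

Besides the shell and the picture viewer there is one more tool, called after "Emit:" as name(argument=value, ...), one argument or row to a line, values as JSON. arm_command: Moves the arm, as the interface text tells. Its arguments: {"type":"object","properties":{"moves":{"type":"array"},"fingers":{"type":"number"},"squeeze":{"type":"number"}},"required":["moves"]}

```bash
mkdir -p pics
python3 - <<'E'
from bench import r
import cv2
for n in ("top","side"):
    cv2.imwrite(f"pics/{n}0.png",cv2.cvtColor(r.camera(n),cv2.COLOR_RGB2BGR)); print(r.camera_info(n))
print(r.read_state())
E
```

```text
{'fx': 434.9774412081431, 'fy': 434.9774412081431, 'cx': 250.88089960510317, 'cy': 189.40856485011818, 'k1': -0.1248852060339547, 'origin': array([ 0.54740694, -0.03061635,  0.88754188]), 'attitude': array([ 0.02950503, -0.01018712, -0.70243954,  0.71105863])}
{'fx': 455.88768293031796, 'fy': 455.88768293031796, 'cx': 254.03569400039677, 'cy': 184.9827717570475, 'k1': 0.011097107001152955, 'origin': array([0.36377497, 0.47378266, 0.66929166]), 'attitude': array([-0.07591358,  0.36008549,  0.91300457, -0.17606315])}
{'time': 0.1, 'joint_positions': array([ 1.14537397,  0.33282695, -0.06470032,  1.4608508 ,  0.02161784,
        1.34988622, -0.08850462]), 'joint_vel': array([-0.00079584, -0.0003966 , -0.0013502 , -0.00194251,  0.00027635,
       -0.00072173, -0.00171996]), 'joint_torque': array([ 2.59836816e-03, -6.24542928e+01,  2.56093912e-02, -3.90719748e+01,
       -6.11104793e-02,  3.65516287e-02,  1.09815012e-04]), 'ee_pos': array([ 0.24486875, -0.57466471,  0.22182521]), 'eef_rot': array([ 9.79783175e-01,  2.00061298e-01, -1.63464397e-04, -6.16323142e-04]), 'ft_force': array([ 0.57385768, -0.84395721, -0.26416486]), 'torque': array([-0.03098723,  0.03637985,  0.00044037]), 'grip_force': 0.0, 'width': 0.08690297206910116}
```

View pics/top0.png

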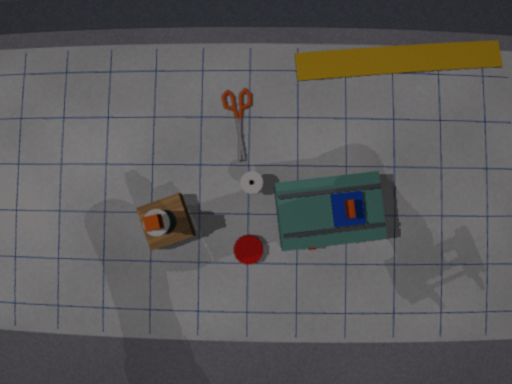

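View pics/side0.png

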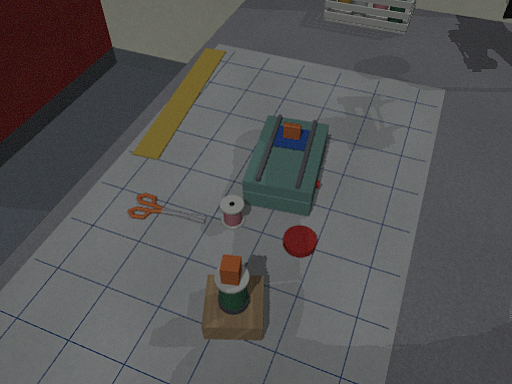

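The top view shows the winder at about (331,211) with its shutter at its right end, the stand and carrier at about (155,222), scissors at (240,125), spool at (251,182) and tape at (249,250). I'll enlarge the winder and the carrier.

```bash
cat > h.py <<'E'
import numpy as np, cv2
from scipy.spatial.transform import Rotation as R
from bench import r
def cam(n):
    c=r.camera_info(n); Rm=R.from_quat(c["attitude"]).as_matrix()@np.diag([1,-1,-1])
    K=np.array([[c["fx"],0,c["cx"]],[0,c["fy"],c["cy"]],[0,0,1]]); return K,np.array([c["k1"],0,0,0,0]),Rm,c["origin"]
def world(n,px,z):
    K,d,Rm,o=cam(n); p=cv2.undistortPointsIter(np.array(px,float).reshape(-1,1,2),K,d,None,None,(3,50,1e-9))[:,0]
    v=np.c_[p,np.ones(len(p))]@Rm.T; return o+v*((np.asarray(z)-o[2])/v[:,2])[:,None]
def pix(n,P):
    K,d,Rm,o=cam(n); return cv2.projectPoints(np.array(P,float).reshape(-1,3),cv2.Rodrigues(Rm.T)[0],-Rm.T@o,K,d)[0][:,0]
def crop(img,x,y,w,h,s): return cv2.resize(img[y:y+h,x:x+w],None,fx=s,fy=s,interpolation=cv2.INTER_CUBIC)
E
python3 - <<'E'
from h import *
t=cv2.imread("pics/top0.png"); 
t=cv2.convertScaleAbs(t,alpha=1.7)
a=crop(t,265,165,133,90,6)
cv2.imwrite("pics/a.png",a)
b=crop(t,130,185,70,70,6); s=cv2.convertScaleAbs(cv2.imread("pics/side0.png"),alpha=1.7)
b2=crop(s,200,250,63,95,6)
c=np.zeros((570,800,3),np.uint8); c[:420,:420]=b; c[:570,422:800]=b2
cv2.imwrite("pics/b.png",c)
E
```

```text
(no output)
```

View pics/a.png

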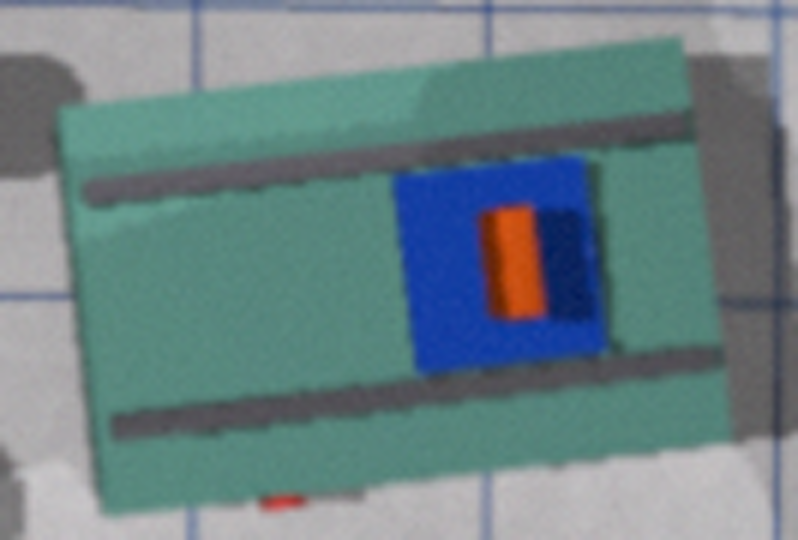

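View pics/b.png

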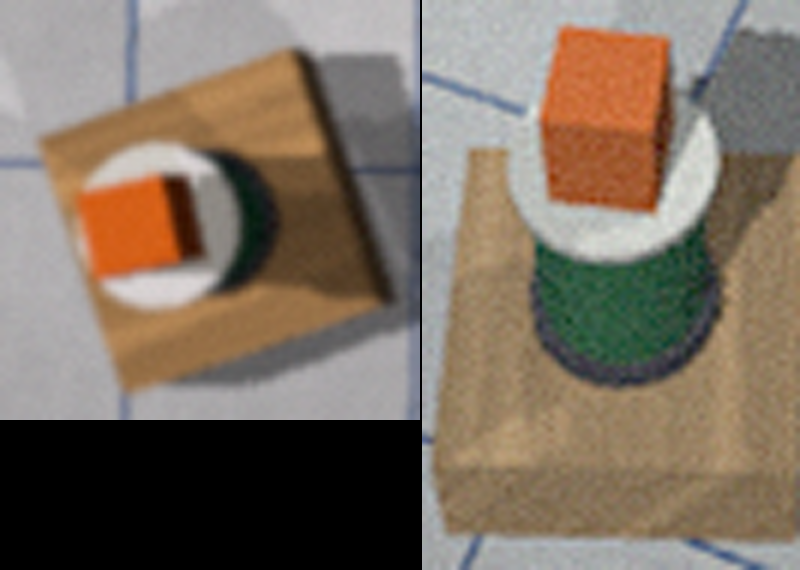

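Run:
```python
from h import *
def W(n,p,off,z):
    return world(n,(np.array(p,float)+.5)/6-.5+np.array(off),z)
def show(k,P):
    e=[P[i+1-4]-P[i] for i in range(4)]
    print(k,P.mean(0).round(4),[round(float(np.linalg.norm(v[:2])),4) for v in e],[round(float(np.degrees(np.arctan2(v[1],v[0]))),1) for v in e])
o=(265,165)
show("winder",W("top",[(60,106),(682,38),(732,440),(103,515)],o,.066))
show("shutter",W("top",[(393,177),(582,156),(606,352),(417,375)],o,.075))
show("grip",W("top",[(498,208),(533,205),(547,317),(510,321)],o,.107))
show("guides ends L",W("top",[(85,190),(690,125),(720,357),(112,427)],o,.076))
o=(130,185)
show("head",W("top",[(78,194),(160,176),(183,263),(95,278)],o,.142))
show("stand",W("top",[(40,142),(293,48),(388,302),(125,390)],o,.040))
print("flange",W("top",[(160,225)],o,.107))
o=(200,250)
q=lambda L:[(x-422,y) for x,y in L]
show("head side",W("side",q([(562,27),(668,38),(655,131),(542,120)]),o,.142))
```

```text
winder [ 0.5557 -0.1589  0.066 ] [0.1988, 0.128, 0.2, 0.1291] [-83.1, -172.9, 97.3, 6.6]
shutter [ 0.5589 -0.1898  0.075 ] [0.0598, 0.0615, 0.0597, 0.062] [-83.1, -172.9, 97.4, 7.2]
grip [ 0.5591 -0.1903  0.107 ] [0.0106, 0.0337, 0.0112, 0.034] [-84.5, -172.7, 96.6, 6.3]
guides ends L [ 0.5555 -0.1596  0.076 ] [0.1906, 0.0729, 0.191, 0.0739] [-83.2, -172.6, 97.1, 7.1]
head [0.5297 0.1624 0.142 ] [0.0247, 0.026, 0.0263, 0.0248] [-76.9, -163.7, 100.6, 13.0]
stand [0.5302 0.1615 0.04  ] [0.0899, 0.0888, 0.0918, 0.0864] [-69.1, -158.2, 109.4, 20.6]
flange [[0.52986072 0.16186227 0.107     ]]
head side [0.531  0.1645 0.142 ] [0.0248, 0.0251, 0.0257, 0.0253] [-165.4, 106.6, 15.2, -75.5]
```

The crops give winder corners (60,106)…(103,515), grip top near (520,262) and head top corners (78,194)…(95,278). From these, winder yaw is about 7.1°, the grip is at (0.559,-0.190) and the head is at (0.530,0.163) with yaw about 14°. Next I'll move over the grip.

Emit:
arm_command(
  moves=[0,0,0,5.3,0,0,0,5.3,0,0,0,5.4,2.6,-2.5,0,0,2.6,-2.5,0,0,2.6,-2.5,0,0,2.6,-2.5,0,0,2.6,-2.5,0,0,2.6,-2.5,0,0,2.6,-2.5,0,0,2.6,-2.5,0,0,2.6,-2.5,0,0],
  fingers=60,
  squeeze=20,
)

```text
time: 1.1
ee_pos: [0.4502, -0.3213, 0.2224]
eef_rot: [0.998, 0.062, -0.0, -0.0]
ft_force: [0.5, -0.0, -0.2]
width: 0.0523
grip_force: 0.0
```

```bash
cat >> h.py <<'E'
def go(x,y,z,yaw):
    "cm in tool axes after the turn (deg, about tool z) to bring tool x to yaw mod 90"
    s=r.read_state(); M=R.from_quat(s["eef_rot"]).as_matrix(); c=np.degrees(np.arctan2(M[1,0],M[0,0]))
    t=-((yaw-c+45)%90-45); M2=M@R.from_euler("z",t,degrees=True).as_matrix()
    print("pos",s["ee_pos"].round(4),"yaw",c.round(2),"turn",round(t,2),"shift",(M2.T@(np.array([x,y,z])-s["ee_pos"])*100).round(2),"F",s["ft_force"].round(1),"w",round(s["width"],4),"t",s["time"], "tilt",M[:,2].round(3))
E
python3 -c "
from h import *
go(.559,-.190,.13,7.1)"
```

```text
pos [ 0.4502 -0.3213  0.2224] yaw 7.07 turn -0.03 shift [ 12.43 -11.68   9.23] F [ 0.5 -0.  -0.2] w 0.0523 t 1.1 tilt [-0.  0. -1.]
```

Emit:
arm_command(
  moves=[2.5,-2.3,0,0,2.5,-2.3,0,0,2.5,-2.3,0,0,2.5,-2.3,2,0,2.4,-2.4,3,0,0,0,3,0,0,0,1,0,0,0,0,0],
)

```text
time: 1.77
ee_pos: [0.5545, -0.1945, 0.1319]
eef_rot: [0.998, 0.062, -0.003, -0.001]
ft_force: [-0.1, -0.4, -1.0]
width: 0.0522
grip_force: 0.0
```

```bash
python3 -c "
from h import *
go(.559,-.190,.083,7.1)"
```

```text
pos [ 0.5545 -0.1945  0.1319] yaw 7.08 turn -0.02 shift [ 0.53 -0.38  4.89] F [-0.1 -0.4 -1. ] w 0.0522 t 1.7667 tilt [-0.006  0.001 -1.   ]
```

Emit:
arm_command(
  moves=[0,0,0,0,0,0,0,0,0,0,0,0],
)

```text
time: 2.02
ee_pos: [0.5572, -0.1959, 0.137]
eef_rot: [0.998, 0.061, 0.001, 0.001]
ft_force: [0.7, -0.4, -0.1]
width: 0.0525
grip_force: 0.0
```

```bash
python3 -c "
from h import *
go(.559,-.190,.083,7.1)"
```

```text
pos [ 0.5572 -0.1959  0.137 ] yaw 6.98 turn -0.12 shift [ 0.24 -0.57  5.4 ] F [ 0.7 -0.4 -0.1] w 0.0525 t 2.0167 tilt [ 0.003 -0.001 -1.   ]
```

Settled. I'll descend and grip.

Emit:
arm_command(
  moves=[0.2,-0.6,1,0,0,0,1.5,0,0,0,1.5,0,0,0,1.3,0,0,0,0,0,0,0,0,0,0,0,0,0],
)

```text
time: 2.6
ee_pos: [0.5584, -0.1885, 0.0827]
eef_rot: [0.998, 0.062, 0.001, 0.0]
ft_force: [-0.8, -0.1, 0.6]
width: 0.0522
grip_force: 0.0
```

Emit:
arm_command(
  moves=[0,0,0,0,0,0,0,0,0,0,0,0,0,0,0,0,0,0,0,0,0,0,0,0],
  fingers=0,
)

```text
time: 3.1
ee_pos: [0.5579, -0.1884, 0.0821]
eef_rot: [0.998, 0.062, 0.0, 0.0]
ft_force: [-1.5, -0.1, 0.7]
width: 0.02
grip_force: 0.0
```

```bash
python3 -c "
from h import *
go(.5511,-.1217,.083,7.1)"
```

```text
pos [ 0.5579 -0.1884  0.0821] yaw 7.08 turn -0.02 shift [ 0.15 -6.71 -0.09] F [-1.5 -0.1  0.7] w 0.02 t 3.1 tilt [ 0. -0. -1.]
```

Emit:
arm_command(
  moves=[0,0,0,0,0,0,0,0,0,0,0,0,0,-0.5,0,0,0,-1,0,0,0,-1,0,0,0,-1,0,0,0,-1,0,0,0,-1,0,0,0,-0.8,0,0,0,0,0,0,0,0,0,0],
)

```text
time: 4.1
ee_pos: [0.5498, -0.1246, 0.082]
eef_rot: [0.998, 0.062, -0.0, -0.0]
ft_force: [-2.0, 1.3, 2.8]
width: 0.0116
grip_force: 20.0
```

```bash
python3 -c "
from h import *
go(.5511,-.1217,.083,7.1)"
```

```text
pos [ 0.5498 -0.1246  0.082 ] yaw 7.16 turn 0.06 shift [ 0.16 -0.27 -0.1 ] F [-2.   1.3  2.8] w 0.0116 t 4.1 tilt [-0.001  0.001 -1.   ]
```

Emit:
arm_command(
  moves=[0,-0.3,0,0,0,-0.3,0,0,0,0,0,0,0,0,0,0],
)

```text
time: 4.43
ee_pos: [0.5495, -0.1219, 0.082]
eef_rot: [0.998, 0.061, 0.0, 0.001]
ft_force: [-0.8, -5.8, 1.0]
width: 0.0118
grip_force: 20.0
```

Emit:
arm_command(
  moves=[0,-0.3,0,0,0,0,0,0,0,0,0,0],
)

```text
time: 4.68
ee_pos: [0.5494, -0.1217, 0.082]
eef_rot: [0.998, 0.06, 0.001, 0.002]
ft_force: [2.1, -14.0, -3.7]
width: 0.0116
grip_force: 20.0
```

Stop reached. Release, lift and move to the carrier.

Emit:
arm_command(
  moves=[0,0,0,0,0,0,0,0,0,0,0,0,0,0,0,0],
  fingers=60,
)

```text
time: 5.02
ee_pos: [0.549, -0.1166, 0.0818]
eef_rot: [0.998, 0.062, 0.0, -0.0]
ft_force: [0.2, 1.5, -0.0]
width: 0.031
grip_force: 0.0
```

Emit:
arm_command(
  moves=[0,0,-2,0,0,0,-3,0,0,0,-3,0,0,0,-3,0,0,-3.2,-1,-2.5,0,-3.2,0,-2.5,0,-3.2,0,-2.5,0,-3.2,0,0,0,-3.2,0,0,0,-3.2,0,0,0,-3.2,0,0,0,0,0,0],
  fingers=80,
)

```text
time: 6.02
ee_pos: [0.4987, 0.109, 0.2024]
eef_rot: [0.991, 0.131, 0.0, -0.001]
ft_force: [0.3, 0.6, 0.5]
width: 0.0696
grip_force: 0.0
```

Run:
```python
from h import *
t=r.camera("top")[:,:,::-1].copy(); cv2.imwrite("pics/top1.png",t)
s=r.camera("side")[:,:,::-1].copy(); cv2.imwrite("pics/side1.png",s)
print(pix("top",[.5603,-.1961,.07]),pix("side",[.5603,-.1961,.07]))
go(.530,.163,.18,14.2)
a=crop(cv2.convertScaleAbs(t,alpha=1.7),275,170,120,80,6.6)
cv2.imwrite("pics/c.png",a)
u,v=pix("side",[.5603,-.1961,.07])[0].astype(int)
cv2.imwrite("pics/d.png",crop(cv2.convertScaleAbs(s,alpha=1.7),u-30,v-25,60,50,12)); print(u-30,v-25)
```

```text
[[350.6817419  208.03755004]] [[292.54476495 136.4643216 ]]
pos [0.5003 0.1032 0.202 ] yaw 14.78 turn 0.58 shift [ 4.34 -5.07  2.21] F [ 0.4  0.1 -0.3] w 0.0693 t 6.1167 tilt [ 0.  0. -1.]
262 111
```

View pics/c.png

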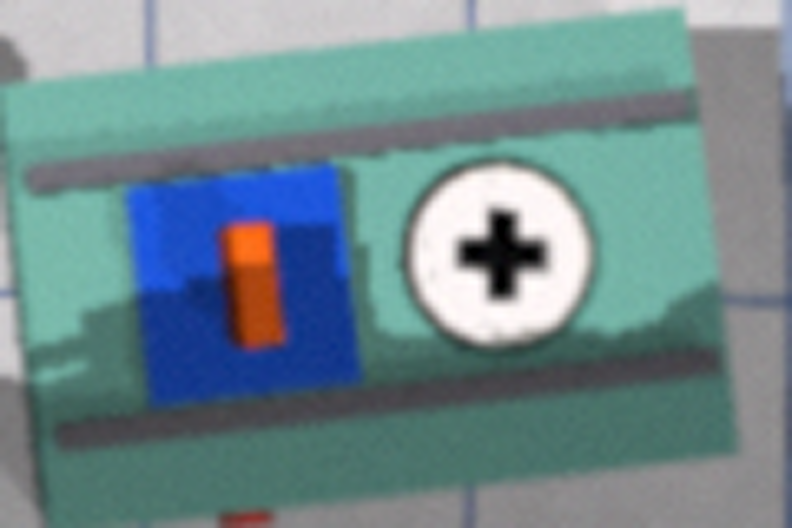

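View pics/d.png

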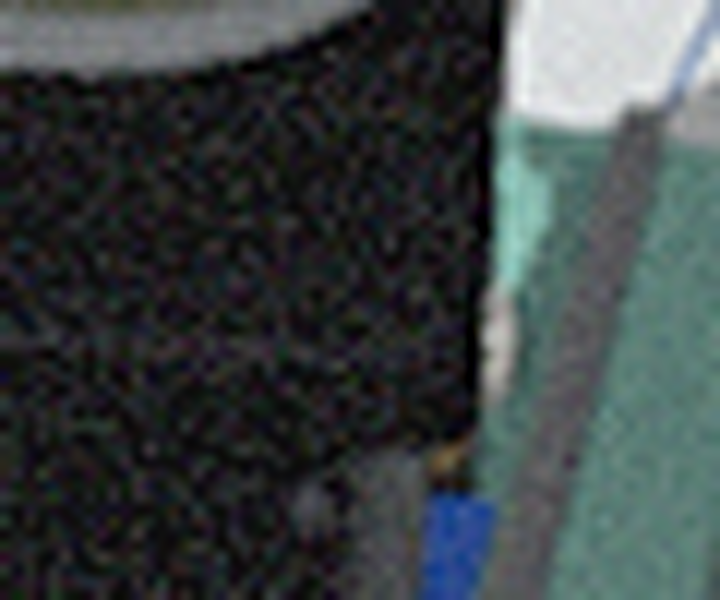

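The shutter is open and the socket shows as a white disc at crop (500,254), with the cross arms nearly aligned with the image. The gripper hides the socket in the side view. Now I'll fit the centre and angle.

```bash
cat >> h.py <<'E'
def socket(t):
    "t BGR top image: disc centre, cross centre, cross angle mod 90"
    S=8; a=cv2.resize(t[180:240,325:385],None,fx=S,fy=S,interpolation=cv2.INTER_CUBIC).astype(float)
    W=lambda m:world("top",((np.argwhere(m)[:,::-1]+.5)/S-.5+np.array([325,180])),.07)[:,:2]
    m=a.max(2); red=a[:,:,2]
    white=(red>0.6*np.percentile(red,97)).astype(np.uint8)
    n,l,st,ce=cv2.connectedComponentsWithStats(white); k=1+np.argmax(st[1:,4])
    cs,_=cv2.findContours((l==k).astype(np.uint8),cv2.RETR_EXTERNAL,cv2.CHAIN_APPROX_NONE)
    d=np.zeros_like(white); cv2.drawContours(d,[cv2.convexHull(max(cs,key=cv2.contourArea))],-1,1,-1)
    P=W(d); c=P.mean(0); print("disc",c.round(4),"diam",2*np.sqrt(len(P)*0+np.var(P,axis=0)*4).round(4))
    Q=W((d>0)&(red<0.5*np.percentile(red,97))); q=Q.mean(0); z=(Q-q)@[1,1j]
    print("cross",q.round(4),"ext",np.ptp(Q,axis=0).round(4),"ang",np.degrees(np.angle((z**4).sum())/4).round(2))
E
python3 - <<'E'
from h import *
t=cv2.imread("pics/top1.png"); socket(t)
o=(275,170)
w=lambda p,z:world("top",(np.array(p,float)+.5)/6.6-.5+np.array(o),z)
print("shutter",w([(130,187),(337,165),(360,380),(150,405)],.075).mean(0))
print("winder",w([(5,85),(683,8),(738,452),(45,528)],.066).mean(0))
E
```

```text
disc [ 0.5603 -0.1954] diam [0.0506 0.052 ]
cross [ 0.5602 -0.196 ] ext [0.0249 0.0246] ang -0.3
shutter [ 0.55089584 -0.1219162   0.075     ]
winder [ 0.55598516 -0.1588976   0.066     ]
```

Emit:
arm_command(
  moves=[2.1,-2.5,0,0,2.2,-2.5,0,0.6,0,0,1,0,0,0,1,0,0,0,0,0,0,0,0,0],
)

```text
time: 6.62
ee_pos: [0.5295, 0.1589, 0.1811]
eef_rot: [0.993, 0.121, -0.001, 0.0]
ft_force: [-0.2, -0.5, 1.4]
width: 0.0694
grip_force: 0.0
```

Run:
```python
from h import *
s=r.camera("side")[:,:,::-1].copy(); cv2.imwrite("pics/side2.png",s)
go(.530,.163,.111,14.2)
a=cv2.convertScaleAbs(s,alpha=1.7)
cv2.imwrite("pics/e.png",np.hstack([crop(a,190,205,80,110,4.8),crop(a,252,105,80,110,4.8)]))
```

```text
pos [0.5298 0.1591 0.1818] yaw 13.86 turn -0.34 shift [ 0.12 -0.38  7.08] F [-0.4 -0.4  0.1] w 0.0697 t 6.6667 tilt [-0.001 -0.001 -1.   ]
```

View pics/e.png

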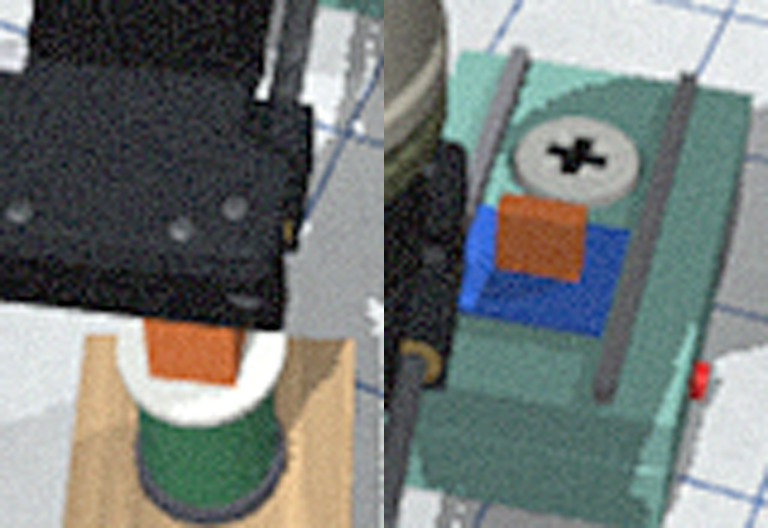

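The side view agrees with the top view: the socket projects at about (292,137), and the fingers are centred above the head. Next I'll descend and grip the head.

Emit:
arm_command(
  moves=[0.1,-0.4,1,-0.3,0,0,1.5,0,0,0,1.5,0,0,0,1.5,0,0,0,1,0,0,0,0.5,0,0,0,0,0,0,0,0,0],
)

```text
time: 7.33
ee_pos: [0.53, 0.1649, 0.1123]
eef_rot: [0.992, 0.124, 0.0, -0.0]
ft_force: [0.4, -0.5, -0.1]
width: 0.0697
grip_force: 0.0
```

Emit:
arm_command(
  moves=[0,0,0,0,0,0,0,0,0,0,0,0,0,0,0,0,0,0,0,0,0,0,0,0,0,0,0,0,0,0,0,0,0,0,0,0,0,0,0,0],
  fingers=0,
  squeeze=50,
)

```text
time: 8.17
ee_pos: [0.5298, 0.1648, 0.1119]
eef_rot: [0.992, 0.124, -0.0, 0.0]
ft_force: [0.1, -0.4, -0.1]
width: 0.0256
grip_force: 49.7
```

Emit:
arm_command(
  moves=[0,0,-1,0,0,0,-2,0,0,0,-3,0,0,0,-3,0,0,0,-3,0,0,0,0,0,0,0,0,5,0,0,0,5,0,0,0,4.5,0,0,0,0,0,0,0,0],
)

```text
time: 9.08
ee_pos: [0.5297, 0.1649, 0.2321]
eef_rot: [1.0, -0.001, 0.0, 0.0]
ft_force: [-0.3, -0.1, -1.6]
width: 0.0256
grip_force: 49.7
```

Run:
```python
from h import *
go(.5603,-.1957,.18,-0.3)
```

```text
pos [0.5297 0.1649 0.2321] yaw -0.06 turn 0.24 shift [ 3.25 36.05  5.22] F [-0.3 -0.1 -1.6] w 0.0256 t 9.0833 tilt [ 0. -0. -1.]
```

Emit:
arm_command(
  moves=[0.3,1.5,0,0.2,0.3,3.4,0,0,0.3,3.5,0,0,0.3,3.5,0,0,0.3,3.5,0,0,0.3,3.5,0,0,0.3,3.5,0,0,0.3,3.5,0,0,0.3,3.5,0,0,0.3,3.3,0,0,0.2,2,0,0,0,1.3,0,0],
)

```text
time: 10.08
ee_pos: [0.5588, -0.1986, 0.2317]
eef_rot: [1.0, -0.004, -0.0, 0.0]
ft_force: [0.6, 0.3, -1.7]
width: 0.0253
grip_force: 49.7
```

Emit:
arm_command(
  moves=[0,0,0,0,0,0,0,0,0,0,0,0,0,0,0,0],
)

```text
time: 10.42
ee_pos: [0.5596, -0.1932, 0.2322]
eef_rot: [1.0, -0.002, 0.0, -0.0]
ft_force: [-1.1, 0.3, -1.0]
width: 0.026
grip_force: 49.7
```

Run:
```python
from h import *
go(.5603,-.1957,.18,-0.3)
s=r.camera("side")[:,:,::-1].copy(); t=r.camera("top")[:,:,::-1].copy(); cv2.imwrite("pics/side3.png",s); cv2.imwrite("pics/top3.png",t)
p=r.read_state()["ee_pos"]; print("pred foot centre, collar, side:",pix("side",[p-[0,0,.094],p-[0,0,.068],p-[0,0,.005]]), "socket",pix("side",[.5603,-.1957,.07]))
a=cv2.convertScaleAbs(s,alpha=1.7)
cv2.imwrite("pics/f.png",crop(a,245,30,100,125,4.8))
```

```text
pos [ 0.5596 -0.1932  0.2322] yaw -0.23 turn 0.07 shift [0.07 0.25 5.22] F [-1.1  0.3 -1. ] w 0.026 t 10.4167 tilt [ 0.  0. -1.]
pred foot centre, collar, side: [[294.38680078 109.75650556]
 [295.13350848  98.4096201 ]
 [297.09397154  68.65372787]] socket [[292.48011487 136.58674794]]
```

View pics/f.png

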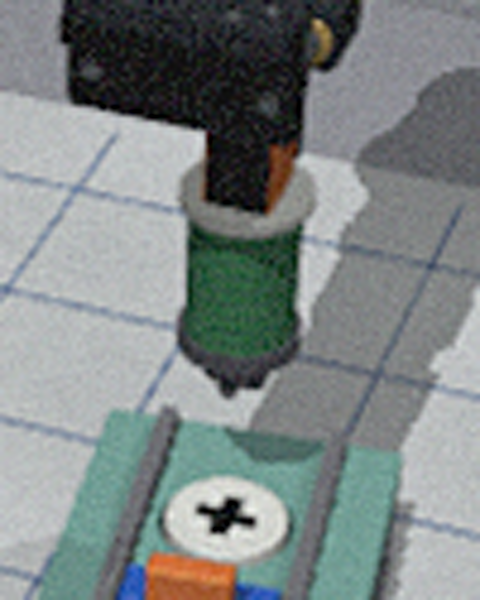

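The side view shows the carrier held upright at (295,98), above the socket at (292,137). Next I'll centre it and lower it close to the mouth.

Emit:
arm_command(
  moves=[0,0.25,1,0.1,0,0,1.5,0,0,0,1.5,0,0,0,1,0,0,0,0.7,0,0,0,0,0,0,0,0,0,0,0,0,0],
)

```text
time: 11.18
ee_pos: [0.5597, -0.1979, 0.1757]
eef_rot: [1.0, -0.005, 0.001, 0.0]
ft_force: [-0.7, -0.3, -1.6]
width: 0.0258
grip_force: 49.7
```

Run:
```python
from h import *
s=np.mean([r.camera("side")[:,:,::-1].astype(float) for _ in range(6)],0)
go(.5598,-.1957,.17,-0.3)
s=np.clip(s*1.7,0,255).astype(np.uint8); cv2.imwrite("pics/side4.png",s)
p=r.read_state()["ee_pos"]
a=crop(s,258,65,75,90,6.6)
th=np.linspace(0,2*np.pi,13)[:-1]
def circ(c,rad,col):
    for q in pix("side",[c+rad*np.array([np.cos(u),np.sin(u),0]) for u in np.linspace(0,6.2832,60)]):
        x,y=((q+.5-[258,65])*6.6-.5); cv2.circle(a,(int(round(x)),int(round(y))),1,col,-1)
circ(np.array([.5603,-.1957,.07]),.026,(0,0,255))
c=p+[.0005,0,0]
circ(c-[0,0,.072],.024,(0,255,255)); circ(c-[0,0,.064],.024,(0,255,255)); circ(c-[0,0,.005],.025,(255,0,255))
cv2.imwrite("pics/g.png",a)
```

```text
pos [ 0.5594 -0.1979  0.1753] yaw -0.52 turn -0.22 shift [ 0.04 -0.22  0.53] F [ 0.6 -0.6 -1.7] w 0.0256 t 11.4833 tilt [ 0.001 -0.    -1.   ]
```

View pics/g.png

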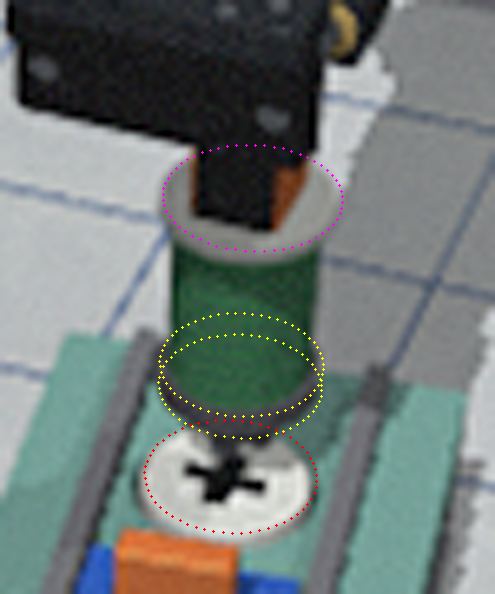

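Run:
```python
from h import *
for n in ("side2","side3"):
    s=cv2.imread(f"pics/{n}.png").astype(float)[115:160,270:315]
    a=cv2.resize(s,None,fx=8,fy=8,interpolation=cv2.INTER_CUBIC)
    g=a.max(2); d=(g<60).astype(np.uint8)
    k,l,st,ce=cv2.connectedComponentsWithStats(d)
    for i in range(1,k):
        if 400<st[i,4]<8000:
            c=(ce[i]+.5)/8-.5+[270,115]; Q=world("side",(np.argwhere(l==i)[:,::-1]+.5)/8-.5+[270,115],.07)[:,:2]; q=Q.mean(0); z=(Q-q)@[1,1j]
            print(n,st[i],c,"mean",q.round(4),"mid",((Q.max(0)+Q.min(0))/2).round(4),np.ptp(Q,axis=0).round(4),np.degrees(np.angle((z**4).sum())/4).round(1))
b=pix("side",[.5603,-.1957,.07])[0]
print(b,pix("side",[.5613,-.1957,.07])[0]-b,pix("side",[.5603,-.1947,.07])[0]-b)
```

```text
side2 [ 37  68  43 110 998] [276.85683868 130.37700401] mean [ 0.596  -0.2025] mid [ 0.5961 -0.2042] [0.0079 0.0439] 7.4
side2 [ 128  149   99   62 3141] [291.65856813 137.01705269] mean [ 0.5614 -0.1939] mid [ 0.5613 -0.1938] [0.0256 0.0245] -1.1
side2 [277 171  18  56 503] [305.27447813 139.56026342] mean [ 0.5338 -0.1964] mid [ 0.5344 -0.1968] [0.0062 0.0202] 13.6
side2 [  6 183  33  77 583] [272.3748928  142.56442967] mean [ 0.5914 -0.1643] mid [ 0.5912 -0.1654] [0.0054 0.0289] 7.6
side3 [   0   12  100  277 3822] [275.73050759 133.0097135 ] mean [ 0.5953 -0.1945] mid [ 0.5962 -0.1947] [0.0168 0.1084] 7.3
side3 [ 320  144   40  116 1188] [311.92392677 139.35416667] mean [ 0.5217 -0.2019] mid [ 0.5218 -0.2011] [0.0073 0.0447] 6.7
side3 [ 129  150   96   60 2812] [291.57996977 137.0435633 ] mean [ 0.5615 -0.1938] mid [ 0.5615 -0.1937] [0.0251 0.0239] -1.0
side3 [186 289  12  71 419] [293.35128282 155.25313246] mean [ 0.5412 -0.1447] mid [ 0.5412 -0.1453] [0.007  0.0238] 16.0
side3 [293 312  20  48 430] [307.23139535 156.30755814] mean [ 0.5155 -0.1515] mid [ 0.5152 -0.1511] [0.004  0.0168] 7.0
[292.48011487 136.58674794] [-0.47461261 -0.11929605] [-0.16178106  0.3063612 ]
```

Both cameras agree on the socket position relative to the head. In the arm's frame the target TCP is about (0.5603,-0.1938) with yaw -0.5. I'll correct to that and descend to just above the mouth.

Emit:
arm_command(
  moves=[0.1,-0.4,0,0,0,0,0.5,0,0,0,0,0,0,0,0,0,0,0,0,0],
)

```text
time: 11.9
ee_pos: [0.5602, -0.1939, 0.1698]
eef_rot: [1.0, -0.005, -0.0, -0.0]
ft_force: [0.2, 0.2, -1.1]
width: 0.0258
grip_force: 49.7
```

Run:
```python
from h import *
go(.5603,-.1938,.164,-0.5)
```

```text
pos [ 0.5602 -0.1939  0.1698] yaw -0.52 turn -0.02 shift [ 0.01 -0.01  0.58] F [ 0.2  0.2 -1.1] w 0.0258 t 11.9 tilt [-0.  0. -1.]
```

Emit:
arm_command(
  moves=[0,0,0.3,0,0,0,0.3,0,0,0,0.3,0,0,0,0,0,0,0,0,0],
)

```text
time: 12.32
ee_pos: [0.5601, -0.1939, 0.1606]
eef_rot: [1.0, -0.005, -0.0, -0.0]
ft_force: [-0.2, 0.1, -1.3]
width: 0.0259
grip_force: 49.7
```

Emit:
arm_command(
  moves=[0,0,0.3,0,0,0,0.3,0,0,0,0.3,0,0,0,0,0,0,0,0,0],
)

```text
time: 12.73
ee_pos: [0.5603, -0.1939, 0.1519]
eef_rot: [1.0, -0.005, -0.0, 0.0]
ft_force: [0.8, 0.0, -1.6]
width: 0.0258
grip_force: 49.7
```

Meshed, with no side force. Next I'll press against the spring.

Emit:
arm_command(
  moves=[0,0,0.2,0,0,0,0.2,0,0,0,0.2,0,0,0,0,0,0,0,0,0],
)

```text
time: 13.15
ee_pos: [0.5604, -0.1939, 0.1463]
eef_rot: [1.0, -0.005, 0.0, 0.0]
ft_force: [-0.4, -0.1, 3.3]
width: 0.0256
grip_force: 49.7
```

Emit:
arm_command(
  moves=[0,0,0.2,0,0,0,0.2,0,0,0,0.1,0,0,0,0,0,0,0,0,0],
)

```text
time: 13.57
ee_pos: [0.5606, -0.1939, 0.1418]
eef_rot: [1.0, -0.005, 0.001, 0.0]
ft_force: [-1.0, 0.5, 7.6]
width: 0.0256
grip_force: 49.7
```

Emit:
arm_command(
  moves=[0,0,0.2,0,0,0,0.1,0,0,0,0,0,0,0,0,0],
)

```text
time: 13.9
ee_pos: [0.5612, -0.1946, 0.1414]
eef_rot: [1.0, -0.005, 0.002, 0.001]
ft_force: [-8.1, 1.3, 26.6]
width: 0.0255
grip_force: 49.9
```

The force rises sharply at z 0.1414, so it is home. I'll ease off slightly and verify by picture.

Emit:
arm_command(
  moves=[0,0,-0.1,0,0,0,0,0,0,0,0,0,0,0,0,0,0,0,0,0,0,0,0,0],
)

```text
time: 14.4
ee_pos: [0.5611, -0.1946, 0.1414]
eef_rot: [1.0, -0.005, 0.001, 0.001]
ft_force: [-3.8, -0.9, 18.8]
width: 0.0255
grip_force: 49.9
```

Run:
```python
from h import *
s=np.mean([r.camera("side")[:,:,::-1].astype(float) for _ in range(3)],0)
s=np.clip(s*1.7,0,255).astype(np.uint8)
t=cv2.convertScaleAbs(r.camera("top")[:,:,::-1].copy(),alpha=1.7)
go(.5603,-.1938,.142,-.5)
a=np.zeros((594,790,3),np.uint8); a[:,:396]=crop(s,250,75,66,99,6); u=crop(t,195,80,200,190,1.95); a[:u.shape[0],400:400+u.shape[1]]=u[:, :390]
cv2.imwrite("pics/i.png",a)
```

```text
pos [ 0.5611 -0.1946  0.1414] yaw -0.56 turn -0.06 shift [-0.08 -0.08 -0.06] F [-4.8 -0.6 19.2] w 0.0258 t 14.6 tilt [ 0.003 -0.002 -1.   ]
```

View pics/i.png

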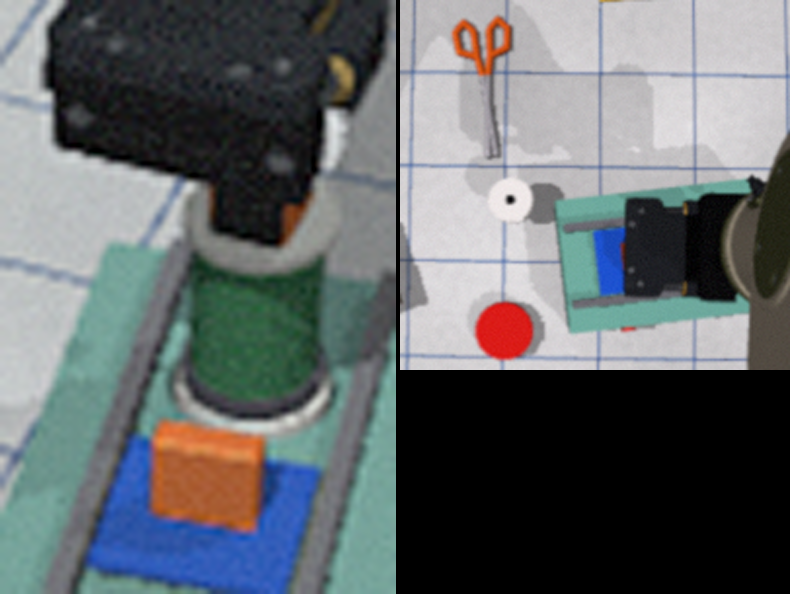

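The collar sits flush on the white socket, crop (250,395). The shutter is still open and the bystanders have not moved. Handing in.

```bash
python3 -c "
from bench import r
print(r.close_job())"
```

```text
the job is handed in; nothing more can be done
None
```

I handed the job in at about 15 s: the shutter is open to its stop, and the carrier is meshed and pressed home at about 19 N, still gripped. The scissors, tape measure and pink spool were not touched.

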